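# Gang two brass blanks in the bench vise for filing

## Robot

A 6-joint arm with a two-finger parallel gripper is mounted at the origin on the work surface. World frame = base frame: x ahead of the robot, y to its left, z up, the work surface at z = 0. Lengths are in m, angles in rad, forces in N, time in s.
With the tool pointing down it reaches from about 0.35 to 0.975 m from the base axis. Payload 7.1 kg.
Tool frame: the origin (TCP) lies midway between the tips of the shut fingers; the grasp point (between the pads) lies 19 mm behind it; z points along the fingers, y is the line along which they close (so a half turn about z gives the same grasp; the last joint's range is limited). The gripper opens to 88 mm and grips with 3 to 60 N. Pads are 20 mm wide; open, the fingers measure 115 mm over their backs; the gripper's body (75 mm by 178 mm) begins 61 mm behind the grasp point.
Start: joints at [1.305, 0.423, 1.63, -0, 1.089, -0.019], TCP at [0.153, 0.606, 0.223] pointing down, gripper open.
Joint ranges: [-3, 3], [-0.9, 2.11], [0.09, 2.58], [-1.31, 4.45], [0.11, 2.69], [-2.54, 2.54]. Speed limits (rad/s): [2.39, 2.39, 3.01, 3.14, 3.14, 3.14].

## Interface

Orientations are given as a unit quaternion [w, x, y, z].
In Python, from station import move_pose, movel, movej, command_gripper, wait, inverse_kinematics, read_camera, camera_info, MotionError, job_done, get_time, get_joint_pos, get_qvel, get_effort, get_tcp_pos, get_ee_rot, get_ft_force, get_ft_torque, get_grip_width, get_finger_force gives the robot as it stands. Calls block until the motion is done:
- move_pose(position, orientation): joint-space move of the TCP to a pose.
- movel(position, frame=None, v=0.15, until_force=None): straight line of the TCP; frame=None keeps the orientation; v is the mean speed in m/s. With until_force (N) it stops when the force on the tool has changed by that much, and returns True; else False.
- movej(angles): joint-space move.
- command_gripper(opening): opening from 0.0 (shut) to 1.0 (fully open); the grip force is fixed at half the most; returns when the fingers have stopped.
- wait(seconds).
- inverse_kinematics(position, orientation): joint angles nearest the present ones, or None.
- read_camera(name): name is "scene" or "side" or "wrist"; returns the picture (384x512x3 uint8, red, green, blue); there is no depth.
- camera_info(name): a dict with "intrinsics" (3x3 intrinsics, pixels), "T" (4x4, takes a point from camera to world coordinates); the wrist camera has in their place "tool_from_camera" (4x4, takes a point from camera to tool coordinates, whose origin is the TCP and whose axes are the flange's). Camera axes: x right, y up, looking along -z (the intrinsics and any distortion apply to the point x, -y, -z); pixel columns grow to the right and rows downward; lengths in m; the calibration is good to about 2 mm. A picture is of the moment at which its call begins: read the wrist's pose just before it. camera_info takes no time and is no camera call.
A pose or a line that the arm cannot do raises MotionError and nothing moves.
- job_done(): hands the job in; it is judged then, once.
Readings, each from a call of its own:
- get_time(): time.
- get_joint_pos(): joint angles.
- get_qvel(): joint speeds.
- get_effort(): joint torques, N m.
- get_tcp_pos(): TCP position.
- get_ee_rot(): TCP orientation.
- get_ft_force(): force on the tool from outside, world axes, zero at the start.
- get_ft_torque(): the same for the moment, N m.
- get_grip_width(): opening from 0.0 (shut) to 1.0 (fully open).
- get_finger_force(): force on a finger pad.
Only numpy, scipy, OpenCV 4.12 (cv2) and the standard library are available. Lean on these libraries where they do the work, as an engineer would, in place of code of your own. Each camera call takes 0.05 s, during which the arm holds its last target. There are 200 camera calls.

## Task

The two brass blanks are to be filed together. Take both out of the parts bin and stand them upright side by side on the bed of the open vise, lengthwise along the jaws and each with one end right up against the red end stop; only then push the sliding jaw up until both are held snug between the jaws with no gap left, and let go. Leave the two steel blanks in the bin and do not disturb the other things on the bench.

Things in the scene. Friction and masses are not known exactly. Their poses are not given: they have to be found in the camera images.
- bin: blue open parts bin fixed to the bench, 212 (x) x 200 (y) x 40 mm high, 4 mm walls and floor, one divider each way, as high as the walls: 2 x 2 compartments, each 100 x 94 mm, with one blank in each; origin at the centre of its underside
- brass_a: yellow brass block 20 (its x) x 60 (its y) x 44 mm tall (its z), standing upright, two dark 9 mm cross holes drilled through its 60 mm faces and a dark dot on top; about 0.4 kg; origin at the centre of its underside
- brass_b: the other brass blank, identical: yellow block 20 (its x) x 60 (its y) x 44 mm tall (its z), standing upright, two dark 9 mm cross holes drilled through its 60 mm faces and a dark dot on top; about 0.4 kg; origin at the centre of its underside
- steel_a: grey steel blank, same shape and size as the brass ones; origin at the centre of its underside
- steel_b: the other grey steel blank, same
- vise: low green vise, fixed, base 260 (x) x 130 mm; origin: centre of underside. Bare steel bed, 100 mm wide, top 40 mm above the bench. Fixed jaw at +x, face at x = +50 mm; the other jaw slides along x. Jaws 20 mm higher than the bed (blanks stand 24 mm above them). Red end stop plate at the -y side: x -35 to +60 mm, 10 mm thick, 30 mm above the bed, inner face at y = -48 mm
- stop_face (a point): point on the end stop's inner face (which looks to the vise's +y), 10 mm above the bed, at x = +30 mm, y = -48 mm in the vise frame; axes as the vise
- fixed_face (a point): point on the middle of the fixed jaw's face, 10 mm above the bed; axes as the vise
- jaw_back (a point): centre of the sliding jaw's back (the -x side, with a yellow patch: push here towards the vise's +x), 10 mm above the bed; the jaw is 35 mm thick (x), 90 mm wide (y), 20 mm tall; moves with the jaw
- jaw (a joint): travel of the sliding jaw towards the fixed jaw, m: the gap between the jaws is 0.100 minus this (so 0.060 with two 20 mm blanks gripped). It stays where it is left and takes about 4 N to slide
- hammer: hammer lying on the bench, loose; origin under its middle
- brush: bench brush lying between bin and vise, loose; origin under its middle
- wrench: wrench lying to the left of the bin, loose
- file: file with orange handle lying to the right of the vise, 285 mm long, loose
- jar: amber glass jar, 80 mm across, 100 mm tall, loose; origin at the centre of its underside
- flask: blue drinking flask, 68 mm across, 200 mm tall, loose; origin at the centre of its underside
Not all that is in view belongs to the job. Leave any green or purple look-alike of the brass_a alone. What is shaped like the brass_b but purple is not meant.

How it is judged:
On the way, in this order (a step that is already met when the one before it is completed fails the run):
1. one brass blank stands upright on the vise bed between the jaws (((x of brass_a in the frame of vise between -0.05 and 0.053 m and y of brass_a in the frame of vise between -0.05 and 0.06 m and z of brass_a in the frame of vise between 0.036 and 0.044 m and angle between brass_a's own z axis and vertical below 0.08 rad) or (x of brass_b in the frame of vise between -0.05 and 0.053 m and y of brass_b in the frame of vise between -0.05 and 0.06 m and z of brass_b in the frame of vise between 0.036 and 0.044 m and angle between brass_b's own z axis and vertical below 0.08 rad))), for 0.2 s.
2. both brass blanks stand on the bed with an end against the stop (within 3 mm), lengthwise along the jaws, the jaw not yet closed (x of brass_a in the frame of vise between -0.05 and 0.053 m and y of brass_a in the frame of vise between -0.05 and 0.06 m and z of brass_a in the frame of vise between 0.036 and 0.044 m and angle between each of brass_a, brass_b's own z axis and vertical below 0.08 rad and y of each of brass_a, brass_b in the frame of vise below -0.015 m and angle between the y axis of each of brass_a, brass_b and the y axis of vise, either way round below 0.08 rad and x of brass_b in the frame of vise between -0.05 and 0.053 m and y of brass_b in the frame of vise between -0.05 and 0.06 m and z of brass_b in the frame of vise between 0.036 and 0.044 m and value of joint jaw below 0.055 m), for 0.2 s.
3. the sliding jaw is pushed up to the pair (value of joint jaw above 0.058 m), for 0.2 s.
At the end, for the whole second after the job is handed in: Both brass blanks upright on the vise bed between the jaws, along them within 0.08 rad, ends within 3 mm of the stop, jaw closed with under 2 mm slack in all (joint 0.058 to 0.063), released and at rest; both steel blanks in the bin (x of brass_a in the frame of vise between -0.05 and 0.053 m and y of brass_a in the frame of vise between -0.05 and 0.06 m and z of brass_a in the frame of vise between 0.036 and 0.044 m and angle between each of brass_a, brass_b's own z axis and vertical below 0.08 rad and y of each of brass_a, brass_b in the frame of vise below -0.015 m and angle between the y axis of each of brass_a, brass_b and the y axis of vise, either way round below 0.08 rad and x of each of brass_a, brass_b in the frame of vise above 0.012 m and contact force between each of brass_a, brass_b and the fingers below 0.1 N and linear speed of each of brass_a, brass_b below 0.02 m/s and x of brass_b in the frame of vise between -0.05 and 0.053 m and y of brass_b in the frame of vise between -0.05 and 0.06 m and z of brass_b in the frame of vise between 0.036 and 0.044 m and value of joint jaw between 0.058 and 0.063 m and x of steel_a in the frame of bin between -0.106 and 0.106 m and y of steel_a in the frame of bin between -0.1 and 0.1 m and z of each of steel_a, steel_b in the frame of bin below 0.03 m and x of steel_b in the frame of bin between -0.106 and 0.106 m and y of steel_b in the frame of bin between -0.1 and 0.1 m); the robot touches nothing.
It fails at once if a steel blank is lifted out of its compartment (height (world z) of any of steel_a, steel_b above 0.035 m).
It fails at once if another thing on the bench is shifted by more than 40 mm (distance of any of hammer, brush, wrench, file, jar, flask from where it was at the start of the episode above 0.04 m).
It fails at once if the jar or the flask is tipped (angle between any of jar, flask's own z axis and vertical above 0.35 rad).
It also fails if it takes over 72 s, if anything falls off the work surface, if the arm or the gripper's body presses on something with over 40 N, if the wrist force passes 120 N, or if a joint passes its speed limit or range.

## Working session

There is one attempt and no reset: what is moved stays moved. The work goes in short steps, each a Python script; the robot and the scene stay as the last script left them, time stands still between calls to the robot, and variables do not carry over. Pictures are saved under pics/ and viewed, at most 10 in all, crops included, and the job is handed in when it is done.

```bash
mkdir -p pics
python3 - <<'E'
from station import *
import cv2,numpy as np
for n in("scene","side"):
    cv2.imwrite(f"pics/{n}0.png",read_camera(n)[:,:,::-1]); i=camera_info(n); print(n,np.round(i["intrinsics"],1).tolist(),np.round(i["T"],3).tolist(),[k for k in i])
i=camera_info("wrist");print({k:np.round(v,3).tolist() if k!='name' else v for k,v in i.items()})
print(get_tcp_pos(),get_ee_rot(),get_time())
a=cv2.imread("pics/scene0.png");b=cv2.imread("pics/side0.png")
cv2.imwrite("pics/sc.png",a)
E
```

```text
scene [[367.4, 0.0, 256.8], [0.0, 367.4, 191.5], [0.0, 0.0, 1.0]] [[0.26, -0.717, 0.647, 1.215], [0.966, 0.195, -0.172, -0.193], [-0.003, 0.669, 0.743, 0.806], [0.0, 0.0, 0.0, 1.0]] ['intrinsics', 'T']
side [[438.1, 0.0, 255.6], [0.0, 438.1, 193.6], [0.0, 0.0, 1.0]] [[0.995, 0.071, -0.062, 0.474], [-0.095, 0.763, -0.639, -0.863], [0.002, 0.642, 0.767, 1.059], [0.0, 0.0, 0.0, 1.0]] ['intrinsics', 'T']
{'intrinsics': [[276.939, 0.0, 251.499], [0.0, 276.939, 188.636], [0.0, 0.0, 1.0]], 'tool_from_camera': [[0.0, 0.953, 0.304, 0.085], [1.0, -0.0, -0.001, 0.0], [-0.001, 0.304, -0.953, -0.162], [0.0, 0.0, 0.0, 1.0]]}
[0.15252851 0.60561425 0.2220069 ] [-8.93926623e-05  1.23077292e-01  9.92396871e-01 -6.50824581e-04] 0.1
```

View pics/scene0.png

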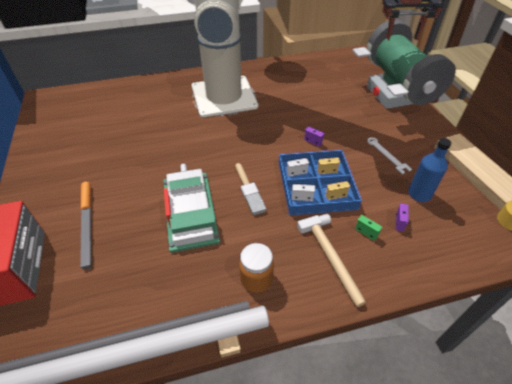

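View pics/side0.png

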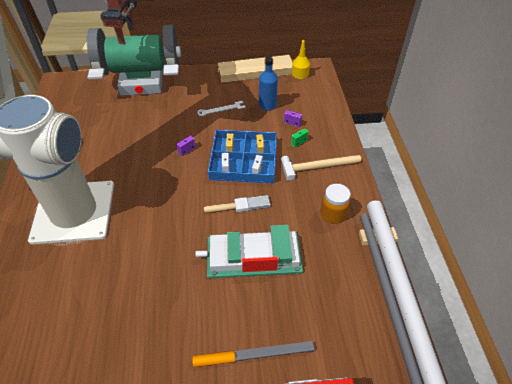

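The brass blanks are in the far (+y) row, at about (329,166) and (338,190) in the scene picture and (230,142) and (260,142) in the side picture. The steel blanks are in the near row. The vise is around (253,252) in the side picture, with its red stop facing -y. Next I'll get rough positions and look from above with the wrist camera.

```bash
cat > h.py <<'E'
from station import *
import cv2,numpy as np
def ray(cam,uv,z,T=None):
    i=camera_info(cam); K=i["intrinsics"]; T=i["T"] if T is None else T
    p=np.linalg.solve(K,[uv[0],uv[1],1.]); d=T[:3,:3]@[p[0],-p[1],-p[2]]
    return T[:3,3]+d*(z-T[2,3])/d[2]
def tool():
    w,x,y,z=get_ee_rot(); T=np.eye(4)
    from scipy.spatial.transform import Rotation as R
    T[:3,:3]=R.from_quat([x,y,z,w]).as_matrix(); T[:3,3]=get_tcp_pos(); return T
def wristT(): return tool()@camera_info("wrist")["tool_from_camera"]
def qdown(a):
    "tool pointing down, closing line (tool y) at world angle a (mod pi)"
    # x-axis=(sin a,-cos a,0)... R=[x,y,z], z down, y=(cos a, sin a,0), x=y x z
    from scipy.spatial.transform import Rotation as R
    y=np.array([np.cos(a),np.sin(a),0]); z=np.array([0,0,-1.]); x=np.cross(y,z)
    q=R.from_matrix(np.c_[x,y,z]).as_quat(); return np.r_[q[3],q[:3]]
def hsv(im): return cv2.cvtColor(im,cv2.COLOR_RGB2HSV)
def save(n,im): cv2.imwrite(f"pics/{n}.png",im[:,:,::-1])
E
python3 - <<'E'
from h import *
for uv in((329,166),(338,190)): print(ray("scene",uv,.045))
for uv in((230,142),(260,142)): print(ray("side",uv,.045))
print("vise",ray("side",(253,250),.05),ray("scene",(190,208),.05))
print("red",ray("side",(260,265),.06),"brush",ray("side",(255,204),.01),"flask",ray("side",(268,105),0))
for n,p,a in(("wb",(.50,.145,.30),np.pi/2),("wv",(.50,-.2,.33),np.pi/2)):
    q=min((qdown(a),qdown(a+np.pi)),key=lambda q:(lambda j:9e9 if j is None else abs(j[5]))(inverse_kinematics(p,q)))
    print(inverse_kinematics(p,q))
    move_pose(p,q); T=wristT(); im=read_camera("wrist"); save(n,im); np.save(n+".npy",T); print(T[:3,3],T[:3,0],get_time())
E
```

```text
[0.51026454 0.21735371 0.045     ]
[0.60662938 0.20431335 0.045     ]
[0.49205926 0.2151435  0.045     ]
[0.59212346 0.20583645 0.045     ]
vise [ 0.52977246 -0.21943793  0.05      ] [ 0.56714065 -0.20472582  0.05      ]
red [ 0.54325918 -0.27356721  0.06      ] brush [ 0.55317297 -0.02930181  0.01      ] flask [0.6481842  0.45272082 0.        ]
[ 2.59397217e-01  1.81741549e-01  1.78036349e+00 -4.44089210e-16
  1.17948762e+00 -1.31139911e+00]
[0.41537234 0.14615425 0.46152162] [-1.01820079e-03  9.99999384e-01  4.42064385e-04] 2.2417
[-4.02605921e-01  1.83313903e-01  1.70822170e+00 -4.44089210e-16
  1.25005705e+00  1.16819041e+00]
[ 0.58301377 -0.19895381  0.49152305] [ 1.32080586e-03 -9.99999004e-01 -4.96984466e-04] 4.4167
```

View pics/wb.png

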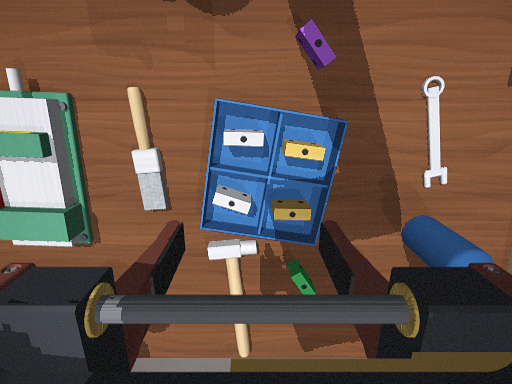

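View pics/wv.png

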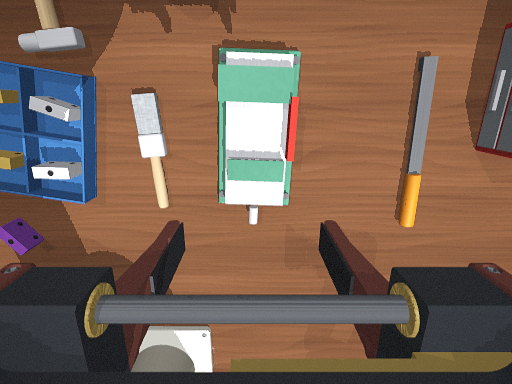

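The wrist view of the bin shows the brass at (305,150) and (292,210), steel at (243,138) and (233,202), all upright. The vise view shows the red stop at x about 292, rows 97-160, the fixed jaw at rows 65-100 and the sliding jaw at rows 157-180. I'll zoom in on both and extract the masks.

Run:
```python
from h import *
v=cv2.imread("pics/wv.png")[:,:,::-1];b=cv2.imread("pics/wb.png")[:,:,::-1]
Tv,Tb=np.load("wv.npy"),np.load("wb.npy")
c1=cv2.resize(np.ascontiguousarray(v[40:228,205:315]),None,fx=3.2,fy=3.2);c2=cv2.resize(np.ascontiguousarray(b[95:250,200:350]),None,fx=2.8,fy=2.8)
o=np.zeros((602,800,3),np.uint8)[:600]; o[:600,:352]=c1[:600];o[:434,360:780]=c2; save("crop",o)
def rects(im,lo,hi,T,z,roi,amin=60):
    m=cv2.inRange(hsv(im),lo,hi); k=np.zeros_like(m);k[roi[0]:roi[1],roi[2]:roi[3]]=255; m&=k
    for c in cv2.findContours(m,0,2)[0]:
        if cv2.contourArea(c)<amin: continue
        bx=cv2.boxPoints(cv2.minAreaRect(c)); w=np.array([ray("wrist",p,z,T)[:2] for p in bx])
        print(cv2.contourArea(c),bx.round(1).tolist(),w.round(4).tolist(),"c",w.mean(0).round(4),"sides",[round(float(np.linalg.norm(w[i]-w[i+1])),4) for i in(0,1)],"ang",[round(float(np.arctan2(*(w[i+1]-w[i])[::-1])),3) for i in (0,1)])
print("brass");rects(b,(15,110,60),(35,255,255),Tb,.048,(95,250,200,350))
print("brass top");rects(b,(15,110,170),(35,255,255),Tb,.048,(95,250,200,350))
print("red");rects(v,(0,140,100),(8,255,255),Tv,.07,(40,230,205,315))
print("green");rects(v,(60,80,40),(90,255,255),Tv,.06,(40,230,205,315))
```

```text
brass
657.0 [[272.0, 200.0], [310.0, 200.0], [310.0, 219.0], [272.0, 219.0]] [[0.566, 0.179], [0.566, 0.2394], [0.5988, 0.2415], [0.5988, 0.1798]] c [0.5824 0.2099] sides [0.0603, 0.0329] ang [1.572, 0.065]
586.0 [[280.8999938964844, 154.39999389648438], [283.20001220703125, 138.89999389648438], [324.8999938964844, 144.8000030517578], [322.70001220703125, 160.39999389648438]] [[0.4929, 0.1908], [0.4697, 0.1933], [0.4784, 0.2559], [0.502, 0.2544]] c [0.4857 0.2236] sides [0.0234, 0.0632] ang [3.034, 1.432]
brass top
337.5 [[274.0, 209.0], [310.0, 209.0], [310.0, 219.0], [274.0, 219.0]] [[0.5814, 0.1826], [0.5813, 0.2404], [0.5988, 0.2415], [0.5988, 0.1831]] c [0.5901 0.2119] sides [0.0578, 0.0175] ang [1.572, 0.065]
462.5 [[284.20001220703125, 155.0], [285.8999938964844, 142.0], [324.5, 147.3000030517578], [322.70001220703125, 160.3000030517578]] [[0.4938, 0.1957], [0.4743, 0.1976], [0.4821, 0.2556], [0.5018, 0.2545]] c [0.488  0.2259] sides [0.0196, 0.0585] ang [3.044, 1.437]
red
407.5 [[286.29998779296875, 160.60000610351562], [291.29998779296875, 95.5], [298.79998779296875, 96.0999
[... 511 characters left out ...]
, 179.1999969482422], [228.0, 158.8000030517578], [283.20001220703125, 160.8000030517578], [282.5, 181.10000610351562]] [[0.4622, -0.1598], [0.4956, -0.1618], [0.4925, -0.2491], [0.459, -0.2491]] c [ 0.4773 -0.2049] sides [0.0334, 0.0873] ang [-0.059, -1.606]
3226.0 [[218.0, 192.0], [218.0, 59.0], [299.0, 59.0], [299.0, 192.0]] [[0.4403, -0.144], [0.6397, -0.151], [0.6398, -0.2663], [0.4405, -0.2769]] c [ 0.5401 -0.2095] sides [0.1995, 0.1153] ang [-0.035, -1.57]
204.0 [[218.8000030517578, 55.0], [219.0, 47.5], [300.20001220703125, 49.5], [300.0, 57.0]] [[0.6449, -0.1523], [0.6545, -0.1529], [0.6521, -0.2673], [0.6424, -0.2676]] c [ 0.6485 -0.21  ] sides [0.0096, 0.1144] ang [-0.061, -1.592]
```

View pics/crop.png

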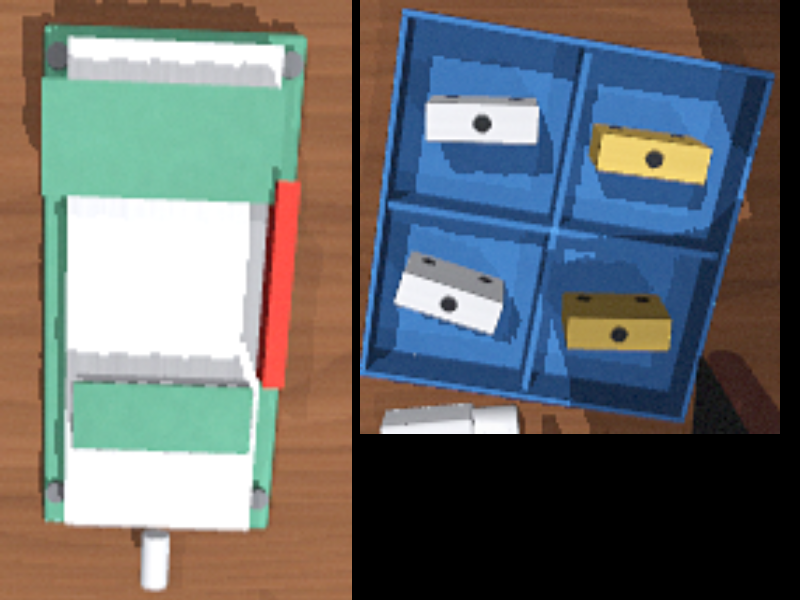

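Run:
```python
from h import *
T=np.load("wv.npy")
f=lambda x,y,z: ray("wrist",((x+.5)/3.2-.5+205,(y+.5)/3.2-.5+40),z,T)[:2]
P=dict(redTL=(278,182,.07),redTR=(300,182,.07),redBL=(262,387,.07),redBR=(284,387,.07),fixL=(42,195,.06),fixR=(275,200,.06),jawFL=(72,384,.06),jawFR=(250,383,.06),jawBL=(72,447,.06),jawBR=(250,453,.06),bTL=(45,27,.01),bTR=(306,37,.01),bBL=(45,522,.01),bBR=(268,526,.01))
W={k:f(*p) for k,p in P.items()}
s=-.036;c=1;o=np.array([.5317,-.2066]);R=np.array([[np.cos(s),-np.sin(s)],[np.sin(s),np.cos(s)]])
for k,w in W.items(): print(k,w.round(4),"vise",(R.T@(w-o)).round(4))
a=lambda p,q:np.arctan2(*(W[q]-W[p])[::-1]).round(4)
print(a("redBL","redTL"),a("redBR","redTR"),a("fixR","fixL")-1.5708,a("jawFR","jawFL")-1.5708,a("jawBR","jawBL")-1.5708,a("bBL","bTL"),a("bBR","bTR"),a("bTR","bTL")-1.5708,a("bBR","bBL")-1.5708)
```

```text
redTL [ 0.589  -0.2566] vise [ 0.0591 -0.0479]
redTR [ 0.589  -0.2665] vise [ 0.0594 -0.0578]
redBL [ 0.4949 -0.2531] vise [-0.0351 -0.0477]
redBR [ 0.495  -0.2637] vise [-0.0347 -0.0584]
fixL [ 0.5833 -0.1487] vise [0.0495 0.0598]
fixR [ 0.5812 -0.2569] vise [ 0.0513 -0.0485]
jawFL [ 0.4942 -0.1603] vise [-0.0391  0.0449]
jawFR [ 0.4949 -0.2483] vise [-0.0353 -0.043 ]
jawBL [ 0.4619 -0.1595] vise [-0.0715  0.0445]
jawBR [ 0.4589 -0.2496] vise [-0.0712 -0.0456]
bTL [ 0.6619 -0.1471] vise [0.128  0.0641]
bTR [ 0.6576 -0.2755] vise [ 0.1283 -0.0643]
bBL [ 0.4027 -0.1382] vise [-0.1314  0.0637]
bBR [ 0.4004 -0.2675] vise [-0.129  -0.0656]
-0.0372 -0.0297 -0.019099999999999895 0.007100000000000106 -0.03349999999999986 -0.0344 -0.0312 -0.033399999999999874 -0.01760000000000006
```

Measured against the given sizes, the vise fits well: origin (0.532, -0.207), yaw -0.032. The sliding jaw's front face is at x = -37 mm in the vise frame, so the joint is at about 0.013. Now the first blank.

```bash
cat >> h.py <<'E'
VO=np.array([.5317,-.2066]);VY=-.032
def V(x,y,z): 
    c,s=np.cos(VY),np.sin(VY); return np.array([VO[0]+c*x-s*y,VO[1]+s*x+c*y,z])
def qbest(p,a):
    c=[(abs(j[5]),i) for i,q in enumerate((qdown(a),qdown(a+np.pi))) if (j:=inverse_kinematics(p,q)) is not None]
    return qdown(a+np.pi*min(c)[1])
def pick(x,y,a):
    q=qbest((x,y,.15),a); move_pose((x,y,.15),q); command_gripper(.58)
    print("touch",movel((x,y,.028),v=.12,until_force=15),get_tcp_pos())
    command_gripper(0.); print("width mm",get_grip_width()*88,get_finger_force())
    movel((x,y,.16)); print("lifted width",get_grip_width()*88,get_ft_force())
def place(x):
    p=V(x,.008,.15); move_pose(p,qbest(p,VY))
    movel(V(x,.008,.0665),v=.12)
    print("stop",movel(V(x,-.035,.0665),v=.025,until_force=5),get_tcp_pos())
    p=get_tcp_pos(); print("bed",movel((p[0],p[1],.059),v=.015,until_force=5),get_tcp_pos(),get_ft_force())
def release():
    command_gripper(.34); p=get_tcp_pos(); movel((p[0],p[1],.16),v=.12); print("t",get_time())
E
python3 - <<'E'
from h import *
pick(.488,.226,-.137)
save("held",read_camera("wrist"))
place(.027)
T=wristT();np.save("p1.npy",T);save("p1",read_camera("wrist"));print(get_time())
E
```

```text
touch False [0.48848776 0.22623253 0.02858433]
width mm 19.77479481031396 29.934178590774536
lifted width 19.816530871100046 [-0.47101906 -0.20494453 -4.87842615]
stop True [ 0.55744672 -0.22587497  0.06584469]
bed True [ 0.55703743 -0.22570266  0.06412288] [0.1237994  0.25198611 5.26301644]
13.475
```

Contact came where it should: block centre at y of about -18 mm in the vise frame, TCP at 64 mm, which is bed + 24. I'll release and fetch the second blank.

Run:
```python
from h import *
release()
pick(.589,.212,0.)
place(-.015)
release()
p=V(-.03,.0,.25); move_pose(p,qbest(p,np.pi/2+VY)); np.save("p2.npy",wristT());save("p2",read_camera("wrist"));print(get_tcp_pos(),get_time())
```

```text
t 14.8333
touch False [0.58963801 0.21221665 0.0287778 ]
width mm 19.835006168351242 29.94848906993866
lifted width 20.038592593469428 [ 0.43388376 -0.69605124 -3.98175468]
stop True [ 0.51553417 -0.22418803  0.06593343]
bed True [ 0.51516255 -0.22403182  0.06424208] [ 0.96996377 -0.1993136   3.42204508]
t 24.8083
[ 0.50152434 -0.20558027  0.24947405] 26.275
```

View pics/p2.png

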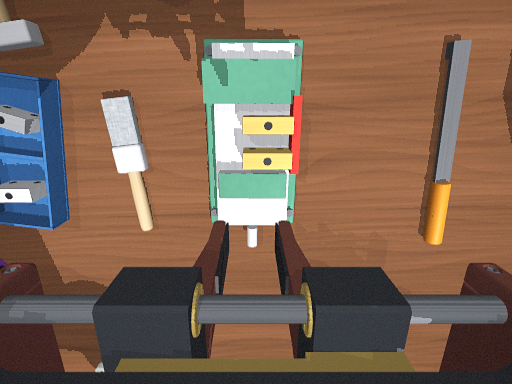

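Both blanks stand against the stop, with tops at (268,125) and (268,161), and the sliding jaw is clear at row 185. Next I'll push the jaw with shut fingers.

Run:
```python
from h import *
command_gripper(0.)
q=get_ee_rot()
movel(V(-.105,0,.25)); print("down",movel(V(-.105,0,.050),v=.12,until_force=8),get_tcp_pos())
def vx(): return (get_tcp_pos()[:2]-VO)@[np.cos(VY),np.sin(VY)]
print("push",movel(V(-.015,0,.050),v=.025,until_force=22),vx(),get_ft_force(),get_time())
wait(.3); print(vx(),get_ft_force())
x=vx(); movel(V(x-.05,0,.050),v=.1); movel(V(x-.05,0,.25)); movel(V(-.03,0,.25))
np.save("p3.npy",wristT());save("p3",read_camera("wrist"));print(get_time())
```

```text
down False [ 0.4271354  -0.20340744  0.05051573]
push True -0.036521388748124876 [ 0.71334455  0.06603541 -0.90685586] 31.9
-0.03681358928748779 [ 0.27511063 -0.07915431 -0.38634557]
34.9083
```

View pics/p3.png

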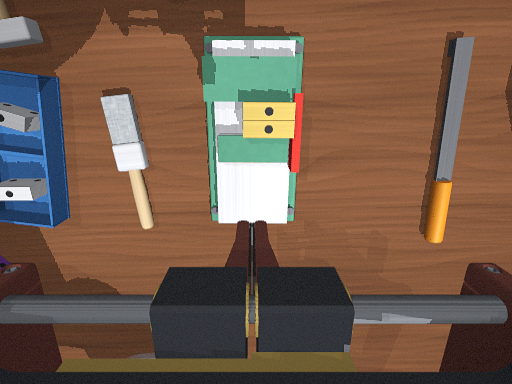

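The blanks sit together between the jaws, with tops at (268,111) and (268,129). I'll push once more, harder, to confirm there's no slack, and measure the blank ends against the stop.

Run:
```python
from h import *
def vx(): return (get_tcp_pos()[:2]-VO)@[np.cos(VY),np.sin(VY)]
movel(V(-.085,0,.25)); movel(V(-.085,0,.050),v=.15)
print("push",movel(V(-.015,0,.050),v=.02,until_force=32),vx(),get_time())
x=vx(); movel(V(x-.05,0,.050),v=.1); movel(V(x-.05,0,.25)); movel(V(-.03,0,.25))
T=wristT();im=read_camera("wrist");save("p4",im)
c,s=np.cos(VY),np.sin(VY);R=np.array([[c,-s],[s,c]])
m=cv2.inRange(hsv(im),(15,110,120),(35,255,255));m[:,:200]=0;m[:,330:]=0;m[200:]=0
k=max(cv2.findContours(m,0,2)[0],key=cv2.contourArea);w=[R.T@(ray("wrist",p,.084,T)[:2]-VO) for p in cv2.boxPoints(cv2.minAreaRect(k))]
print(np.round(w,4).tolist(),get_time())
```

```text
push True -0.03659379403639552 39.3167
[[0.049, 0.0115], [0.0491, -0.0465], [0.0093, -0.0487], [0.0091, 0.0118]] 42.025
```

```bash
python3 -c "
from station import *
wait(.3);print(job_done())"
```

```text
the job is handed in; nothing more can be done
None
```

Both brass blanks stand upright side by side in the vise with their ends at the stop, and the jaw is closed firmly on them (a second, harder push moved it no further). I let go and handed the job in at about 42 s; the verdict was not shown.

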